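Hook the bar cradle into the slotted rack upright and press it down to lock

ROBOT

A 6-joint arm with a two-finger parallel gripper is mounted at the origin on the work surface. World frame = base frame: x ahead of the robot, y to its left, z up, the work surface at z = 0. Lengths are in mm, angles in degrees, forces in N, time in s.
With the tool pointing down it reaches from about 325 to 1000 mm from the base axis. Payload 5.1 kg.
Tool frame: the origin (TCP) lies at the very end of the fingers, on their centre line; the grasp point (between the pads) lies 19 mm behind it; y points along the fingers, x is the direction in which the jaws open and shut, and the axes are right-handed (so a half turn about y gives the same grasp; the last joint's range is limited). The gripper opens to 85 mm and grips with 20 to 120 N. Pads are 22 mm wide; open, the fingers measure 114 mm over their backs; the gripper's body (76 mm by 85 mm) begins 54 mm behind the grasp point. The pads swing forward as they close: fully open they stand 13 mm farther back than shut.
Start: joints at [69.122, 7.093, 94.555, -0, 78.352, -4.733], TCP at [180.777, 624.343, 231.322] pointing down, gripper open.
Joint ranges: [-149.61, 149.61], [-58.7, 133.49], [1.44, 155.28], [-77.14, 257.14], [18.33, 153.61], [-166.67, 166.67]. Speed limits (degrees/s): [147.25, 147.25, 180, 180, 180, 180].

INTERFACE

Orientations are given as a 3x3 rotation matrix whose columns are the frame's x, y, z axes.
In Python, from bench import bot, eyes, order gives the robot as it stands.
- The arm moves only by the tool jog_arm, never from a script. Its argument "series" is text: rows parted by semicolons, each of 7 numbers parted by spaces: the shift along the world's x, y, z in mm, then the turn, a rotation vector about the world's x, y, z in degrees, then the finger opening in mm, from 0 to 85.4. In form: x y z ax ay az grip; .... A call has 1 to 10 rows; each row is the pose to reach, as a shift and turn from the pose commanded when the call began; what a row does not reach only later rows make up. A row lasts 1/10 s, in which the tool goes at most 50 mm and 8.59 degrees, less where a joint would pass 70% of its speed; a pose out of reach is approached as far as the arm can. A call with a gripper value outside its range is refused whole. The fingers move at their own pace and stop on an object; the grip force is fixed at half the most. Time passes only in rows, so rows that repeat a pose let the fingers close. It gives the time, the measured TCP pose, the force and the opening at its end, in the units of the state.
- bot.read_state(): the state, without advancing time (a new reading comes with each control period).
- eyes.read_camera(name): name is "scene" or "top" or "wrist"; returns the picture (384x512x3 uint8, red, green, blue); there is no depth.
- eyes.camera_info(name): a dict with "fx", "fy", "cx", "cy" (pixels), "xyz" and "attitude" of the camera in the world. Camera axes: x right, y up, looking along -z (the intrinsics and any distortion apply to the point x, -y, -z); pixel columns grow to the right and rows downward; lengths in mm; the calibration is good to about 2 mm. A picture is of the moment at which its call begins: read the wrist's pose just before it. camera_info takes no time and is no camera call; for the wrist camera it gives the pose at the moment of the call.
- order.finish_job(): hands the job in, once; it reports no verdict.
The state is a dict: "clock": time; "joints": joint angles; "joint_velocities": joint speeds; "effort": joint torques, N m; "position": TCP position; "orientation": TCP orientation; "force": force on the tool from outside, world axes, zero at the start; "torque": the same for the moment, N m; "width": finger opening in mm.
Only numpy, scipy, OpenCV 4.12 (cv2) and the standard library are available. Lean on these libraries where they do the work, as an engineer would, in place of code of your own. Each camera call takes 0.05 s, during which the arm holds its last target. There are 200 camera calls.

TASK

Hang the yellow bar cradle on the grey slotted upright: put both of its claws through the two slots in the slotted face, then push it down until the claws are fully home and the red locking shoe underneath has been driven all the way down, and let go so that it hangs level by itself. Leave the blue cradle standing where it is.

Things in the scene. Friction and masses are not known exactly. Their poses are not given: they have to be found in the camera images.
- cradle_mid (a point): Loose yellow cradle, 0.5 kg, z up, claws to -x; grip its block (40 wide in y, 55 high, front lip 78) across y. Point: 45 mm above underside, 60 in front of rear face of steel back plate (60 wide, 92 high); block ends at x +50. Two claws on the rear face, 16 wide, 19 long: shank undersides 20 and 74 above underside, 10 high, hooks 14 further down, throat 8 mm, 13 at the tip.
- upright: Fixed grey 75 mm channel, 218 high. Origin: underside centre, z up. Slotted face (5 thick) looks to +x at x 37.5 mm. Slots 36 wide at y 0: z 110-156 and 164-210. Axes parallel, cradle_mid at z 160 (149 to 171 passes): move to -x until the back plate meets the face, then down. Home: cradle_mid at x 97.5 to 100.5, y 0 +-10, z 135 here, shanks on the slot bottoms.
- shoe (a joint): Red locking shoe, 36 mm wide, standing 41 mm out from the slotted face below the lower slot. The cradle's underside pushes it down: 0 = up (top 98 mm above the shelf), 0.008 = driven home by a fully seated cradle (top at 90); stop at 0.009. Stiff friction guide: takes about 11 N, stays where left, no spring; the cradle's weight alone does not move it.
- spare_mid (a point): Blue cradle, to be left alone: size, shape and point as on the yellow one, but with two straight round pins in place of claws. Stands loose on the shelf.
Not all that is in view belongs to the job. Of the things that look like the part that bears cradle_mid, the larger one is meant. There is more than one size of the upright; the one meant has the size given above.

How it is judged (in metres and radians):
At the end, for the whole second after the job is handed in: The yellow cradle hangs at rest in the slots: centre point 135 mm up (+5/-10), 90 to 106 mm ahead of the upright's origin, within 14 mm of its middle, within 8 degrees of level and 11 of square; red shoe at least 5.5 mm down; the blue cradle moved no more than 30 mm (value of joint shoe above 0.0055 m and x of cradle_mid in the frame of upright between 0.09 and 0.106 m and y of cradle_mid in the frame of upright between -0.014 and 0.014 m and z of cradle_mid in the frame of upright between 0.125 and 0.14 m and angle between the x axis of cradle_mid and the x axis of upright, either way round below 0.2 rad and angle between cradle_mid's own z axis and vertical below 0.15 rad and linear speed of cradle below 0.02 m/s); the robot touches nothing.
It fails at once if the blue cradle is moved more than 30 mm (distance of spare_mid from where it was at the start of the episode above 0.03 m).
It also fails if it takes over 45 s, if anything falls off the work surface, if the arm or the gripper's body presses on something with over 40 N, if the wrist force passes 120 N, or if a joint passes its speed limit or range.

## Working session

There is one attempt and no reset: what is moved stays moved. The work goes in short steps, Python scripts to look and compute and a tool call to move; the robot and the scene stay as the last step left them, time stands still between calls to the robot, and variables do not carry over. Pictures are saved under pics/ and viewed, about 8 in all and at most 12, crops included, and the job is handed in when it is done.

Besides the shell and the picture viewer there is one more tool, called after ">>>" as name(argument=value, ...), one argument or row to a line, values as JSON. jog_arm: Moves the arm, as the interface text tells. Its arguments: {"type":"object","properties":{"series":{"type":"string"}},"required":["series"]}

```bash
mkdir -p pics
cat > h.py <<'E'
import numpy as np, cv2
from bench import bot, eyes, order
def snap(n,f):
    i=eyes.camera_info(n); im=eyes.read_camera(n); cv2.imwrite('pics/'+f,im[:,:,::-1]); return im,i
def ray(i,u,v):
    R=np.array(i['attitude']); d=np.array([(u-i['cx'])/i['fx'],-(v-i['cy'])/i['fy'],-1]); return np.array(i['xyz']),R@d
def atz(i,u,v,z):
    o,d=ray(i,u,v); return o+d*(z-o[2])/d[2]
def proj(i,P):
    R=np.array(i['attitude']); p=R.T@(np.asarray(P,float)-np.array(i['xyz'])); return i['cx']-i['fx']*p[0]/p[2], i['cy']+i['fy']*p[1]/p[2]
E
python3 - <<'E'
from h import *
a,i=snap('scene','s.png'); b,j=snap('top','t.png')
print(i,j)
cv2.imwrite('pics/s0.png',cv2.resize(a[:,:,::-1],(800,600),interpolation=2)); cv2.imwrite('pics/t0.png',cv2.resize(b[:,:,::-1],(800,600),interpolation=2))
print(bot.read_state())
E
```

```text
{'fx': 377.72715878007983, 'fy': 377.72715878007983, 'cx': 258.97896674240695, 'cy': 197.02079434446946, 'xyz': array([1199.95434657, -305.76854838,  686.79602873]), 'attitude': array([[ 0.38738893, -0.58504068,  0.71250068],
       [ 0.92174375,  0.23083208, -0.31161678],
       [ 0.01784047,  0.77745994,  0.62867938]])} {'fx': 412.7274826688843, 'fy': 412.7274826688843, 'cx': 260.8666760927857, 'cy': 194.06447970121746, 'xyz': array([305.36416235,  -1.04491836, 955.8071984 ]), 'attitude': array([[-0.01903398,  0.98435628, -0.17515828],
       [-0.99925108, -0.02463212, -0.02984193],
       [-0.03368961,  0.17445909,  0.98408792]])}
{'clock': 0.1, 'joints': array([ 6.91187490e+01,  7.13089478e+00,  9.46259241e+01, -2.92492764e-04,
        7.83536062e+01, -4.73102397e+00]), 'joint_velocities': array([ 0.06481356, -0.0884133 , -0.20794468, -0.01225566, -0.04956245,
        0.00771666]), 'effort': array([ 4.33504201e-04, -4.24924886e+01, -3.66652250e+01, -1.23582377e-04,
        3.93952199e-03,  3.04262237e-06]), 'position': array([180.61425652, 623.82213329, 230.16657001]), 'orientation': array([[ 2.78155141e-01, -6.82273269e-04, -9.60535919e-01],
       [ 9.60534240e-01, -1.80248045e-03,  2.78155935e-01],
       [-1.92112558e-03, -9.99998143e-01,  1.53977632e-04]]), 'force': array([-0.19820618, -0.67090436, -0.60314923]), 'torque': array([-0.02038393, -0.01241279, -0.05377539]), 'width': 85.29660725225594}
```

View pics/s0.png

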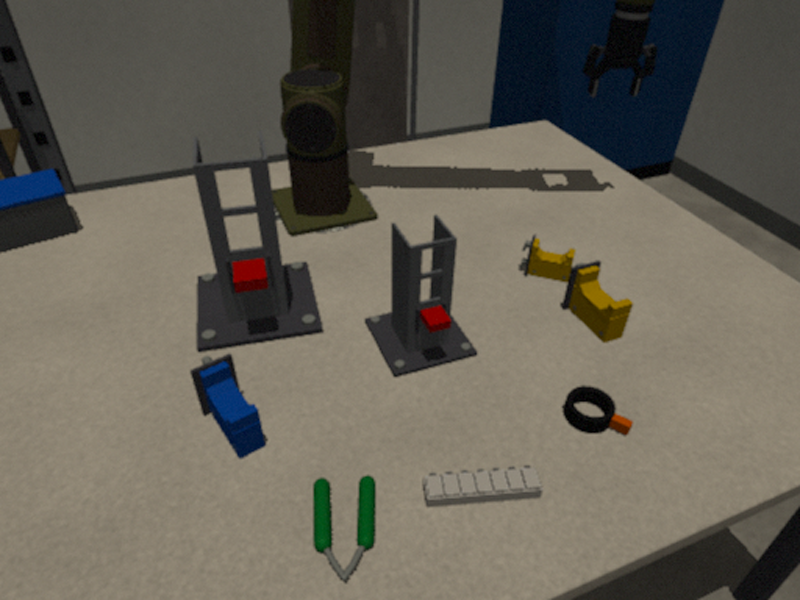

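View pics/t0.png

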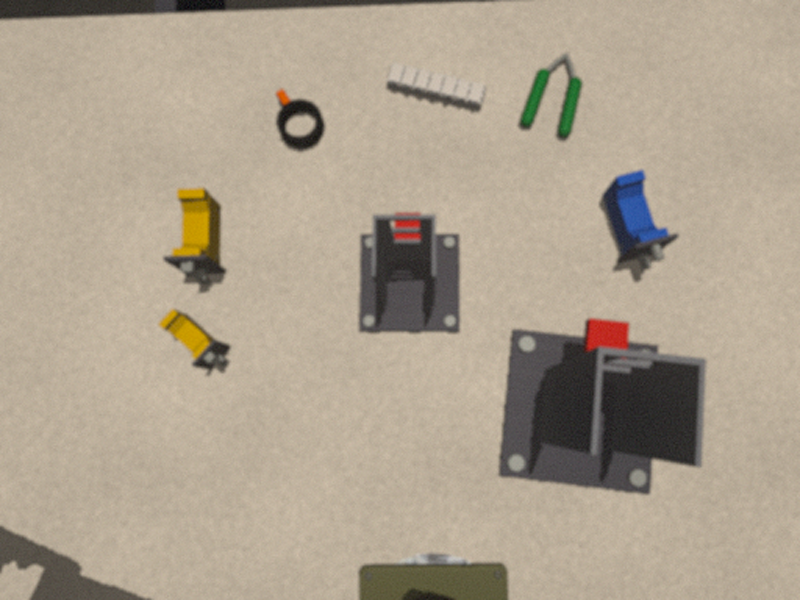

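The scene camera shows two uprights. The middle one's top edge, at top view (373–436, 216), comes out about 72 mm wide, so it is the one meant. The larger yellow cradle is at (197,235). Next I take enlarged crops.

Run:
```python
import cv2,numpy as np
s=cv2.imread('pics/s.png');t=cv2.imread('pics/t.png')
def c(im,u,v,w,h,k): return cv2.resize(im[v:v+h,u:u+w],(w*k,h*k),interpolation=cv2.INTER_CUBIC)
# each 400x300
m=np.vstack([np.hstack([c(t,95,115,66,50,6),c(t,220,125,80,60,5)[:300,:400]]),np.hstack([c(s,350,165,66,50,6),c(s,225,133,80,110,5)[:300,:400]])]) if 0 else None
A=c(t,95,110,80,75,5);B=c(t,225,130,80,75,5)[:, :400];A=A[:300];B=c(t,225,130,80,60,5)
A=c(t,95,115,80,60,5); A=cv2.convertScaleAbs(A,alpha=1.4);B=cv2.convertScaleAbs(B,alpha=1.6)
C=cv2.convertScaleAbs(c(s,345,160,80,60,5),alpha=1.4);D=cv2.convertScaleAbs(c(s,230,134,80,60,5),alpha=1.6)
cv2.imwrite('pics/m.png',np.vstack([np.hstack([A,B]),np.hstack([C,D])]))
```

```text
(no output)
```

View pics/m.png

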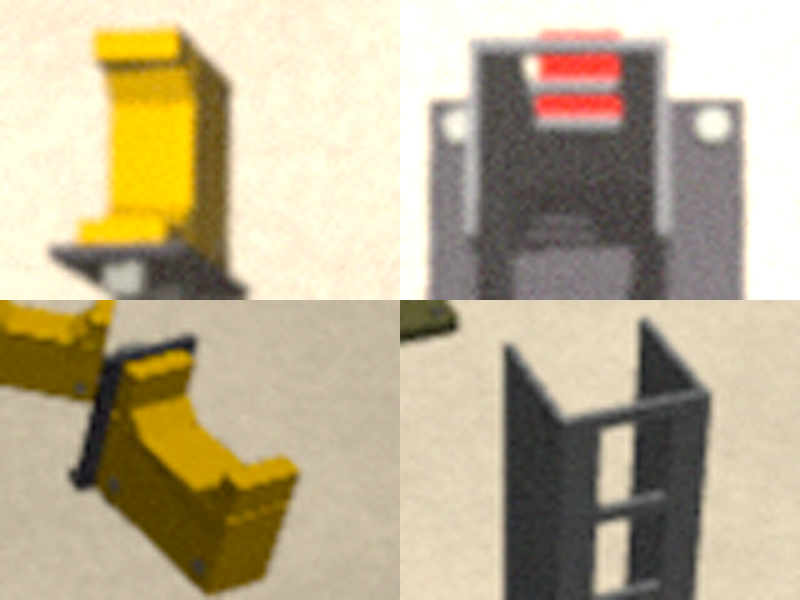

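```bash
cat > fit.py <<'E'
from h import *
from scipy.optimize import least_squares
it=eyes.camera_info('top');isc=eyes.camera_info('scene')
def fit(obs,x0):
    def f(p):
        c,s=np.cos(p[2]),np.sin(p[2]);r=[]
        for i,P,uv in obs:
            w=[p[0]+c*P[0]-s*P[1],p[1]+s*P[0]+c*P[1],P[2]]
            r+=list(np.subtract(proj(i,w),uv))
        return np.array(r)
    q=least_squares(f,x0,loss='soft_l1',x_scale=[1,1,.01]); print(np.round(q.x[:2],1),np.degrees(q.x[2]).round(2)); print(f(q.x).reshape(-1,2).round(1).tolist())
if __name__=='__main__':
    T=lambda x,y,ox,oy:(ox+x/5-.4,oy+y/5-.4)
    t=lambda x,y:T(x,y,95,115); s=lambda x,y:T(x,y-300,345,160)
    fit([(it,(50,20,78),t(95,31)),(it,(50,-20,78),t(182,31)),(it,(-60,30,92),t(50,249)),
     (isc,(50,-20,0),s(213,595)),(isc,(50,20,0),s(265,578)),(isc,(50,-20,78),s(240,475)),(isc,(50,20,78),s(297,462)),(isc,(-54,30,92),s(195,338))],[480,240,0])
    t=lambda x,y:T(x-400,y,225,130); s=lambda x,y:T(x-400,y-300,230,134)
    fit([(it,(37.5,37.5,218),t(470,42)),(it,(37.5,-37.5,218),t(665,42)),(it,(-37.5,37.5,218),t(470,235)),(it,(-37.5,-37.5,218),t(665,235)),
     (isc,(37.5,-37.5,218),s(568,422)),(isc,(37.5,37.5,218),s(711,393)),(isc,(-37.5,-37.5,218),s(506,345)),(isc,(-37.5,37.5,218),s(642,318))],[430,-10,0])
E
python3 fit.py
```

```text
[587.2 336.1] 0.83
[[-0.7, 0.5], [-0.6, -0.3], [-0.2, 2.9], [-1.7, 0.9], [-0.4, 0.6], [-0.3, 2.6], [0.6, 1.6], [0.1, 0.3]]
[506.2  25.3] -0.8
[[-0.8, -0.1], [0.5, -0.8], [-1.0, 0.6], [1.0, 0.1], [-1.0, 0.4], [0.3, -0.0], [-0.5, -0.3], [0.8, -0.4]]
```

>>> jog_arm(
  series="45 -32 0 0 0 5 85; 85 -60 0 0 0 10 85; 125 -88 0 0 0 17 85; 165 -116 0 0 0 17 85; 205 -144 0 0 0 17 85; 245 -172 0 0 0 17 85; 285 -200 0 0 0 17 85; 325 -228 0 0 0 17 85; 365 -256 0 0 0 17 85; 400 -282 0 0 0 17 85",
)

```text
clock: 1.1
position: [582.3, 340.5, 230.6]
orientation: [[-0.014, -0.001, -1.0], [1.0, -0.0, -0.014], [-0.0, -1.0, 0.001]]
force: [0.0, 0.5, -0.2]
width: 84.4
```

>>> jog_arm(
  series="11 -6 0 0 0 0 85; 11 -6 0 0 0 0 85; 11 -6 0 0 0 0 85; 11 -6 0 0 0 0 85",
)

```text
clock: 1.5
position: [590.4, 337.6, 231.2]
orientation: [[-0.017, -0.001, -1.0], [1.0, 0.0, -0.017], [0.0, -1.0, 0.001]]
force: [-0.3, 0.3, -0.3]
width: 85.3
```

Run:
```python
from h import *
s=bot.read_state(); a,i=snap('wrist','w.png'); print(s['clock'],s['position'],s['orientation'].round(4).tolist(),i)
cv2.imwrite('pics/w1.png',cv2.convertScaleAbs(cv2.resize(a[:,:,::-1],(800,600),interpolation=2),alpha=1.5))
```

```text
1.5 [590.4158002  337.56380954 231.18409517] [[-0.0168, -0.0007, -0.9999], [0.9999, 0.0001, -0.0168], [0.0002, -1.0, 0.0007]] {'fx': 329.79032917196616, 'fy': 329.79032917196616, 'cx': 255.67211653286017, 'cy': 187.9115597254048, 'xyz': array([518.77847139, 336.35829537, 374.12995174]), 'attitude': array([[-0.01656106, -0.95970847, -0.28050917],
       [ 0.999862  , -0.01552921, -0.00590092],
       [ 0.00130708, -0.28056818,  0.95983321]])}
```

View pics/w1.png

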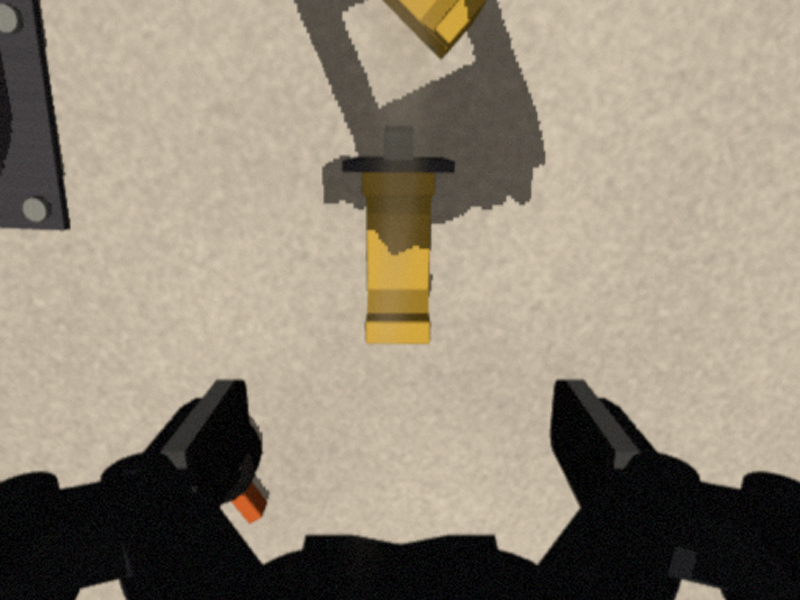

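Run:
```python
from h import *
i=eyes.camera_info('wrist'); k=.64
for u,v,z in [(343,158,92),(453,158,92),(366,343,78),(430,343,78),(367,285,55),(430,285,55)]:
    print(u,v,atz(i,u*k,v*k,z).round(1))
```

```text
343 158 [527. 307.  92.]
453 158 [526.  365.3  92. ]
366 343 [637.5 318.1  78. ]
430 343 [636.8 357.6  78. ]
367 285 [606.8 317.4  55. ]
430 285 [606.1 357.9  55. ]
```

>>> jog_arm(
  series="1 0 -50 0 0 0 85; 1 0 -100 0 0 0 85; 1 0 -140 0 0 0 85; 1 0 -170 0 0 0 85; 1 0 -195 0 0 0 85; 1 0 -208 0 0 0 85; 1 0 -215 0 0 0 85; 1 0 -215 0 0 0 85; 1 0 -215 0 0 0 85",
)

```text
clock: 2.45
position: [593.7, 337.1, 18.1]
orientation: [[-0.015, 0.002, -1.0], [1.0, 0.001, -0.015], [0.001, -1.0, -0.002]]
force: [-0.6, -0.0, 0.3]
width: 84.7
```

>>> jog_arm(
  series="0 0 0 0 0 0 30; 0 0 0 0 0 0 30; 0 0 0 0 0 0 30; 0 0 0 0 0 0 30; 0 0 0 0 0 0 30; 0 0 0 0 0 0 30; 0 0 0 0 0 0 30; 0 0 0 0 0 0 30",
)

```text
clock: 3.25
position: [593.5, 336.5, 17.3]
orientation: [[-0.015, 0.001, -1.0], [1.0, 0.0, -0.015], [0.0, -1.0, -0.001]]
force: [-1.4, -1.2, 5.7]
width: 39.4
```

>>> jog_arm(
  series="0 0 10 0 0 0 30; 5 0 35 0 0 0 30; 20 -5 70 0 0 0 30; 45 -25 100 0 0 0 30; 60 -60 115 0 0 -1 30; 73 -100 115 0 0 -1.6 30; 73 -140 115 0 0 -1.6 30; 73 -180 115 0 0 -1.6 30; 73 -220 115 0 0 -1.6 30; 73 -260 115 0 0 -1.6 30",
)

```text
clock: 4.25
position: [663.8, 74.9, 128.8]
orientation: [[0.013, -0.004, -1.0], [1.0, 0.0, 0.013], [0.0, -1.0, 0.004]]
force: [1.0, -0.6, -4.9]
width: 39.3
```

>>> jog_arm(
  series="0 -30 0 0 0 0 30; 0 -47 0 0 0 0 30; 0 -51 0 0 0 0 30; 0 -51 0 0 0 0 30; 0 -51 0 0 0 0 30; 0 -51 0 0 0 0 30",
)

```text
clock: 4.85
position: [665.7, 26.8, 131.1]
orientation: [[0.011, -0.0, -1.0], [1.0, 0.0, 0.011], [0.0, -1.0, 0.0]]
force: [0.0, -0.0, -6.9]
width: 39.1
```

Run:
```python
from h import *
s=bot.read_state(); a,i=snap('wrist','w2.png'); b,j=snap('scene','s2.png'); print(s['clock'],s['position'],s['orientation'].round(4).tolist(),i['xyz'])
A=cv2.convertScaleAbs(cv2.resize(a[:,:,::-1],(400,300),interpolation=3),alpha=1.7)
np.save('w2i.npy',i,allow_pickle=True)
u,v=proj(j,[600,25,130]); u=int(u)-50;v=int(v)-75; print(u,v)
B=cv2.convertScaleAbs(cv2.resize(b[v:v+150,u:u+100,::-1],(400,600),interpolation=2),alpha=1.7)
c=a[0:150,180:330,::-1]
C=cv2.convertScaleAbs(cv2.resize(c,(400,300) if 0 else (400,400),interpolation=2),alpha=1.7)[:300]
cv2.imwrite('pics/m2.png',np.hstack([np.vstack([A,C]),B]))
```

```text
4.85 [665.68631483  26.8210774  131.13109861] [[0.0114, -0.0003, -0.9999], [0.9999, 0.0004, 0.0114], [0.0004, -1.0, 0.0003]] [593.98409613  27.59979157 274.0784354 ]
235 124
```

View pics/m2.png

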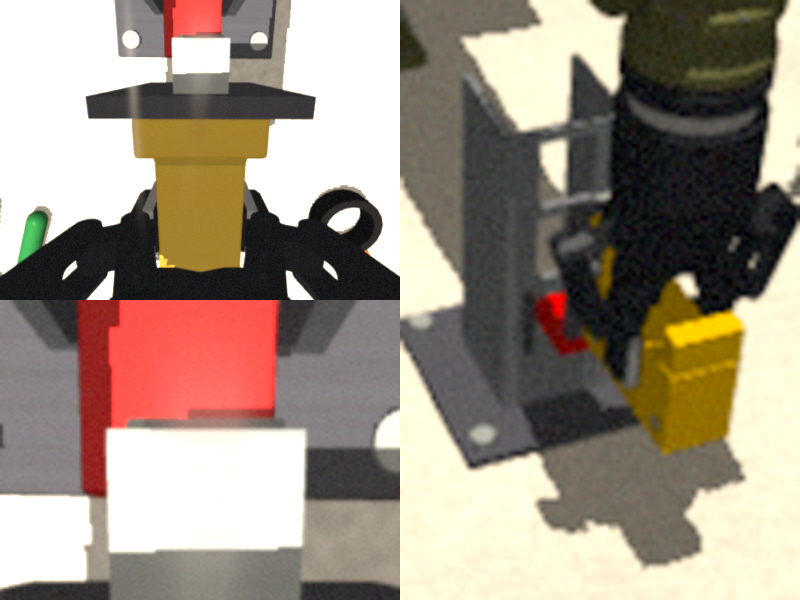

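Run:
```python
from h import *
i=eyes.camera_info('wrist');k=.375
f=lambda x,y:(180+x*k,(y-300)*k)
for n,x,y,z in [('shoeL',80,320,98),('shoeR',276,320,98),('shoeL',80,480,98),('shoeFrontL?',90,493,98),('clawL',107,430,200),('clawR',305,430,200),('clawrootL',109,548,200),('clawrootR',301,548,200)]:
    for zz in ([z] if z==98 else [193,197,201,205]): print(n,zz,atz(i,*f(x,y),zz).round(1))
k=1.28 # A panel: 400/512
for n,x,y,z in [('plL',88,98,0),('plR',315,98,0),('plL2',88,118,0),('plR2',315,118,0),('lipL',133,120,0),('basplL',117,55,10),('basplR',273,57,10),('boltL',131,40,10),('boltR',259,41,10)]:
    print(n,[atz(i,x*k,y*k,zz).round(1).tolist() for zz in ([207] if z==0 else [5,10])])
```

```text
shoeL 98 [555.2   6.1  98. ]
shoeR 98 [555.6  41.4  98. ]
shoeL 98 [582.3   4.8  98. ]
shoeFrontL? 98 [584.6   6.5  98. ]
clawL 193 [584.6  19.5 193. ]
clawL 197 [585.1  19.8 197. ]
clawL 201 [585.5  20.2 201. ]
clawL 205 [586.   20.6 205. ]
clawR 193 [584.8  36.4 193. ]
clawR 197 [585.3  36.  197. ]
clawR 201 [585.7  35.5 201. ]
clawR 205 [586.2  35.1 205. ]
clawrootL 193 [594.3  19.2 193. ]
clawrootL 197 [594.3  19.6 197. ]
clawrootL 201 [594.3  20.  201. ]
clawrootL 205 [594.3  20.4 205. ]
clawrootR 193 [594.5  36.3 193. ]
clawrootR 197 [594.5  35.8 197. ]
clawrootR 201 [594.5  35.4 201. ]
clawrootR 205 [594.5  35.  205. ]
plL [[600.3, -1.4, 207.0]]
plR [[601.0, 57.1, 207.0]]
plL2 [[605.5, -2.1, 207.0]]
plR2 [[606.2, 57.7, 207.0]]
lipL [[606.1, 9.7, 207.0]]
basplL [[577.6, -53.6, 5.0], [578.0, -52.1, 10.0]]
basplR [[581.3, 100.3, 5.0], [581.5, 98.9, 10.0]]
boltL [[564.1, -38.7, 5.0], [564.6, -37.4, 10.0]]
boltR [[566.4, 85.7, 5.0], [566.9, 84.6, 10.0]]
```

>>> jog_arm(
  series="-10 -2 1 0 0 -0.5 30; -20 -4 1 0 0 -0.5 30; -30 -4.3 1 0 0 -0.5 30; -40 -4.3 1 0 0 -0.5 30; -46 -4.3 1 0 0 -0.5 30; -50 -4.3 1 0 0 -0.5 30; -52 -4.3 1 0 0 -0.5 30; -54 -4.3 1 0 0 -0.5 30; -54 -4.3 1 0 0 -0.5 30; -54 -4.3 1 0 0 -0.5 30",
)

```text
clock: 5.95
position: [612.0, 21.0, 132.4]
orientation: [[0.022, 0.0, -1.0], [1.0, -0.0, 0.022], [0.0, -1.0, -0.0]]
force: [0.2, 0.2, -5.2]
width: 39.0
```

>>> jog_arm(
  series="-1 1 0 0 0 0 30; -2 1 0 0 0 0 30; -3 1 0 0 0 0 30; -3 1 0 0 0 0 30",
)

```text
clock: 6.35
position: [609.0, 22.1, 132.3]
orientation: [[0.022, 0.001, -1.0], [1.0, 0.0, 0.022], [0.0, -1.0, -0.001]]
force: [1.5, -0.3, -6.9]
width: 39.6
```

Run:
```python
from h import *
s=bot.read_state(); a,i=snap('wrist','w3.png'); b,j=snap('scene','s3.png'); print(s['clock'],s['position'],s['force'],i['xyz'])
A=cv2.convertScaleAbs(cv2.resize(a[:,:,::-1],(400,300),interpolation=3),alpha=1.7)
u,v=proj(j,[550,25,130]); u=int(u)-50;v=int(v)-75
B=cv2.convertScaleAbs(cv2.resize(b[v:v+150,u:u+100,::-1],(400,600),interpolation=2),alpha=1.7)
C=cv2.convertScaleAbs(cv2.resize(a[0:112,180:330,::-1],(400,300),interpolation=2),alpha=1.7)
cv2.imwrite('pics/m3.png',np.hstack([np.vstack([A,C]),B]))
```

```text
6.35 [608.97715287  22.12529529 132.33123971] [ 1.47568906 -0.25851174 -6.86535237] [537.14616124  23.65773045 275.19011123]
```

View pics/m3.png

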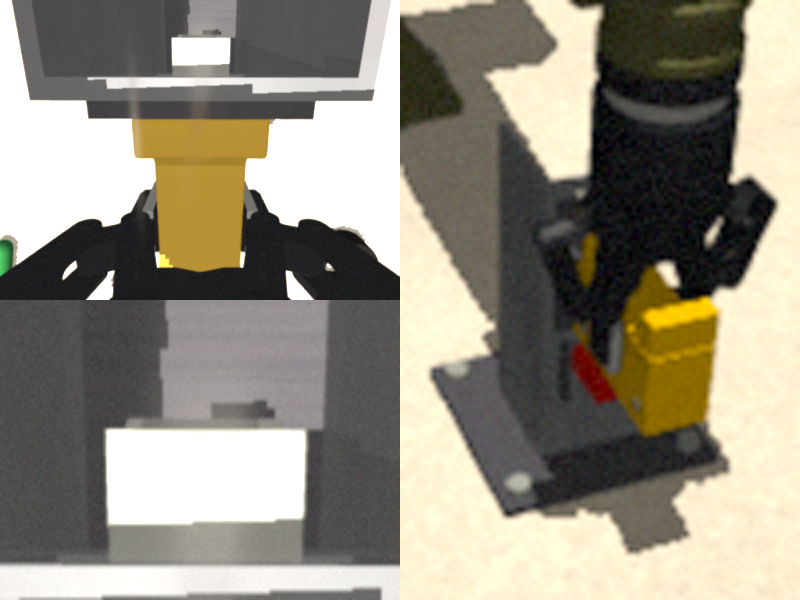

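>>> jog_arm(
  series="-1 0 0 0 0 0 30; -1 0 0 0 0 0 30; -1 0 0 0 0 0 30",
)

```text
clock: 6.75
position: [609.1, 22.1, 132.5]
orientation: [[0.022, 0.004, -1.0], [1.0, 0.0, 0.022], [0.0, -1.0, -0.004]]
force: [7.4, 0.9, -9.3]
width: 39.5
```

>>> jog_arm(
  series="1.5 0 0 0 0 0 30; 1.5 0 -3 0 0 0 30; 1.5 0 -6 0 0 0 30; 1.5 0 -9 0 0 0 30; 1.5 0 -12 0 0 0 30; 1.5 0 -14 0 0 0 30; 1.5 0 -14 0 0 0 30",
)

```text
clock: 7.45
position: [609.0, 22.1, 117.8]
orientation: [[0.022, -0.001, -1.0], [1.0, 0.0, 0.022], [0.0, -1.0, 0.001]]
force: [-0.1, -0.0, -5.6]
width: 39.6
```

>>> jog_arm(
  series="0 0 -1 0 0 0 30; 0 0 -2 0 0 0 30; 0 0 -3 0 0 0 30; 0 0 -4 0 0 0 30; 0 0 -5 0 0 0 30; 0 0 -6 0 0 0 30; 0 0 -6 0 0 0 30",
)

```text
clock: 8.15
position: [609.6, 22.0, 113.7]
orientation: [[0.022, 0.001, -1.0], [1.0, -0.0, 0.022], [-0.0, -1.0, -0.001]]
force: [-4.5, 0.3, 4.1]
width: 39.2
```

>>> jog_arm(
  series="0 0 -1 0 0 0 30; 0 0 -2 0 0 0 30; 0 0 -3 0 0 0 30; 0 0 -4 0 0 0 30; 0 0 -5 0 0 0 30; 0 0 -5 0 0 0 30; 0 0 -5 0 0 0 30",
)

```text
clock: 8.85
position: [609.6, 22.1, 108.0]
orientation: [[0.022, 0.001, -1.0], [1.0, -0.0, 0.022], [0.0, -1.0, -0.001]]
force: [-3.0, 0.8, 4.3]
width: 39.4
```

>>> jog_arm(
  series="0 0 -1 0 0 0 30; 0 0 -2 0 0 0 30; 0 0 -2 0 0 0 30; 0 0 -3 0 0 0 30; 0 0 -3 0 0 0 30",
)

```text
clock: 9.35
position: [609.8, 22.0, 106.6]
orientation: [[0.022, 0.0, -1.0], [1.0, -0.0, 0.022], [-0.0, -1.0, -0.0]]
force: [-5.9, 0.1, 12.1]
width: 39.4
```

>>> jog_arm(
  series="0 0 -1 0 0 0 30; 0 0 -2 0 0 0 30; 0 0 -3 0 0 0 30; 0 0 -3 0 0 0 30",
)

```text
clock: 9.75
position: [611.0, 22.0, 105.0]
orientation: [[0.022, 0.004, -1.0], [1.0, -0.0, 0.022], [0.0, -1.0, -0.004]]
force: [-5.5, 0.2, 17.1]
width: 39.4
```

>>> jog_arm(
  series="0 0 2 0 0 0 30; 0 0 4 0 0 0 30; 0 0 4 0 0 0 30",
)

```text
clock: 10.05
position: [610.2, 22.0, 105.4]
orientation: [[0.022, 0.003, -1.0], [1.0, -0.0, 0.022], [0.0, -1.0, -0.003]]
force: [2.7, 0.1, 2.4]
width: 39.7
```

Run:
```python
from h import *
s=bot.read_state(); a,i=snap('wrist','w4.png'); b,j=snap('scene','s4.png'); print(s['clock'],s['position'],s['force'],i['xyz'])
A=cv2.convertScaleAbs(cv2.resize(a[:,:,::-1],(400,300),interpolation=3),alpha=1.7)
u,v=proj(j,[550,25,130]); u=int(u)-50;v=int(v)-75;print(u,v)
B=cv2.convertScaleAbs(cv2.resize(b[v:v+150,u:u+100,::-1],(400,600),interpolation=2),alpha=1.7)
C=cv2.convertScaleAbs(cv2.resize(a[0:112,180:330,::-1],(400,300),interpolation=2),alpha=1.7)
cv2.imwrite('pics/m4.png',np.hstack([np.vstack([A,C]),B]))
```

```text
10.05 [610.18944963  22.01555982 105.44978672] [2.6794933  0.12458629 2.4050634 ] [538.09532703  23.59699997 248.18827231]
226 112
```

View pics/m4.png

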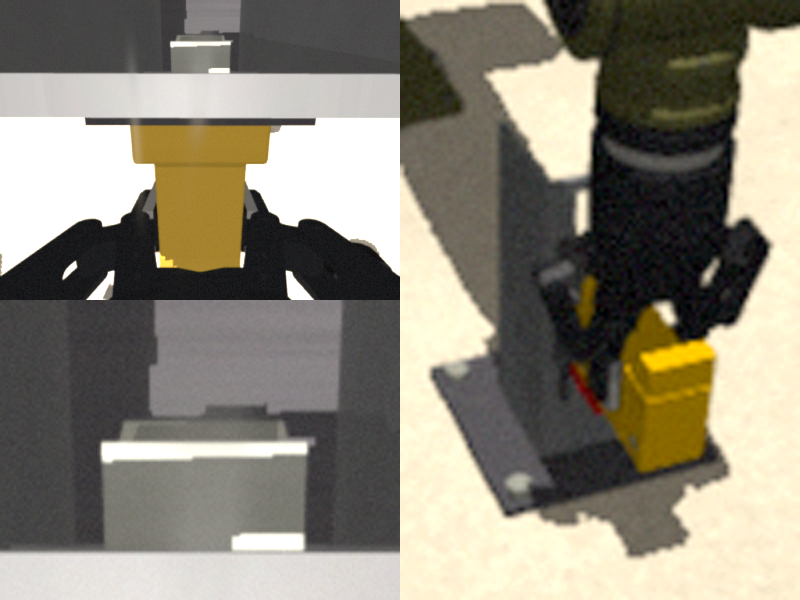

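>>> jog_arm(
  series="0 0 0 0 0 0 45; 0 0 0 0 0 0 55; 0 0 0 0 0 0 65; 0 0 0 0 0 0 65; 0 0 0 0 0 0 65",
)

```text
clock: 10.65
position: [609.1, 22.0, 105.2]
orientation: [[0.022, -0.0, -1.0], [1.0, 0.0, 0.022], [-0.0, -1.0, 0.0]]
force: [0.6, -0.5, 0.4]
width: 65.1
```

>>> jog_arm(
  series="0 0 10 0 0 0 65; 0 0 30 0 0 0 65; 0 0 70 0 0 0 65; 0 0 110 0 0 0 65; 30 20 140 0 0 0 65; 30 60 150 0 0 0 65; 30 100 150 0 0 0 65; 30 140 150 0 0 0 65; 30 180 150 0 0 0 65; 30 180 150 0 0 0 65",
)

```text
clock: 11.65
position: [638.7, 206.4, 256.2]
orientation: [[0.017, 0.001, -1.0], [1.0, 0.002, 0.017], [0.002, -1.0, -0.001]]
force: [0.7, -1.2, 0.8]
width: 65.3
```

Run:
```python
from h import *
s=bot.read_state(); a,i=snap('top','t5.png'); b,j=snap('scene','s5.png'); print(s['clock'],s['position'],s['force'])
u,v=proj(j,[570,25,110]); u=int(u)-40;v=int(v)-60;print('scene',u,v)
B=cv2.convertScaleAbs(cv2.resize(b[v:v+120,u:u+80,::-1],(400,600),interpolation=2),alpha=1.7)
u,v=proj(i,[570,25,150]); u=int(u)-40;v=int(v)-60;print('top',u,v)
A=cv2.convertScaleAbs(cv2.resize(a[v:v+120,u:u+80,::-1],(400,600),interpolation=2),alpha=1.7)
cv2.imwrite('pics/m5.png',np.hstack([A,B]))
```

```text
11.65 [638.74244259 206.41309718 256.17301823] [ 0.74439855 -1.23099609  0.78157829]
scene 239 138
top 218 75
```

View pics/m5.png

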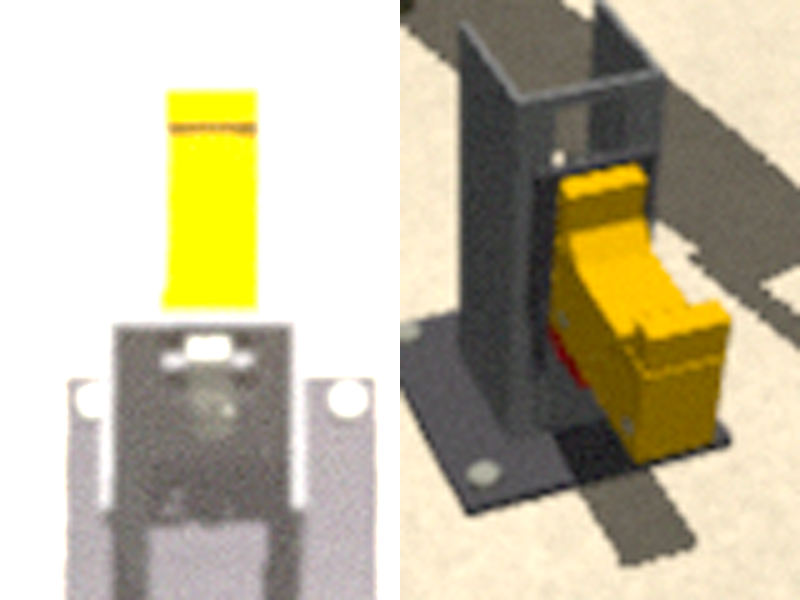

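Run:
```python
from h import *
from scipy.optimize import least_squares
from scipy.spatial.transform import Rotation as R
j=eyes.camera_info('scene');i=eyes.camera_info('top')
s=lambda x,y:(239+(x-400)/5-.4,138+y/5-.4); t=lambda x,y:(218+x/5-.4,75+y/5-.4)
ob=[(j,(50,-20,33),s(641,346)),(j,(50,20,33),s(730,320)),(j,(50,-20,-45),s(638,462)),(j,(50,20,-45),s(718,443)),(j,(-54,-30,47),s(535,180)),(j,(-54,30,47),s(657,155)),
(i,(50,20,33),t(167,90)),(i,(50,-20,33),t(256,90))]
def f(p):
    M=R.from_euler('ZY',[p[3],p[4]]).as_matrix()
    return np.concatenate([np.subtract(proj(k,M@np.array(P)+p[:3]),uv) for k,P,uv in ob])
x0=[604,24,135,-.015,0]
print('home',f(np.array(x0)).reshape(-1,2).round(1).tolist())
q=least_squares(f,x0,x_scale=[1,1,1,.01,.01],loss='soft_l1');print(q.x[:3].round(1),np.degrees(q.x[3:]).round(1));print(f(q.x).reshape(-1,2).round(1).tolist())
# shoe: front-top-left corner prediction
for z in (98,92,90): print(z,[ (round((u-239+.4)*5+400),round((v-138+.4)*5)) for u,v in (proj(j,[543.6,6.5,z]),proj(j,[584.6,5.7,z]),proj(j,[584.6,5.7,z-15]))])
```

```text
home [[1.9, -4.0], [0.7, -3.0], [0.2, -0.9], [-0.1, -1.4], [0.3, -1.4], [-0.7, -1.5], [-2.1, 0.5], [-0.2, 0.1]]
[605.7  22.5 131.7] [-1.5  2.1]
[[1.4, -1.2], [0.3, -0.0], [-0.8, 0.9], [-1.0, 0.5], [0.5, -0.1], [-0.3, -0.1], [-0.9, 0.1], [0.8, -0.0]]
98 [(548, 301), (582, 351), (580, 375)]
92 [(548, 310), (581, 360), (580, 384)]
90 [(548, 313), (581, 364), (579, 387)]
```

Run:
```python
from h import *
a=cv2.imread('pics/s5.png').astype(int); b=eyes.read_camera('scene')[:,:,::-1].astype(int)
print(abs(a-b)[138:258,239:319].mean(), abs(a-b)[300:].mean())
print(order.finish_job())
```

```text
1.8371527777777779 1.4783373635912698
the job is handed in; nothing more can be done
None
```

I hung the yellow cradle on the 75 mm upright, pushed it down onto the red shoe, let go and handed the job in at about 12 s of the 45 s allowed. No verdict comes back.

**Position:** My last fit, from the scene and top pictures, put the cradle point about 99.5 mm ahead of the upright's origin. It is within about 3 mm of the middle and about 132 mm up. That is roughly 3 mm below the nominal 135 mm but inside the allowed 125–140 mm.

**Tilt:** The cradle is about 2° nose-down and 1° off square, against limits of 8° and 11°.

**Seating:** The push force levelled off at about 10 N while the shoe slid, then rose to about 17 N or more. I read that as fully seated.

**Shoe:** I did not measure the shoe directly. In the picture its red edge lies at or below where I would expect it when fully driven.

**At rest:** The last two pictures differ only by noise, so the cradle is hanging still. The gripper ended about 180 mm clear of it.

**Blue cradle:** The arm never went near it, but I did not re-measure its position.

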